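Box the two sharpening stones

TASK

Put the two grey sharpening stones away so they stay free of dust: lay each stone flat, light side up, in the well of the box base that it fits, then cover it with the lid of the same size so that the lid sits squarely down on its base. Do not push aside or knock over the other small things on the mat.

Things in the scene. Friction and masses are not known exactly. Their poses are not given: they have to be found in the camera images.
- long_base: base of the longer sharpening-stone box: a dark brown wooden block 133 x 59 mm, 18 mm high, with an open well 117 x 43 mm and 10 mm deep in its top (well floor 8 mm above the underside, rim 8 mm wide, mouth bevelled 3 mm at 45 degrees). It stands firm on the mat and does not shift. Origin: centre of the underside; x along its length, y across, z up.
- long_lid: lid of that box: the same dark brown wood and the same outline, 133 x 59 mm, 29 mm high, with a slightly raised plain flat top; it lies open side down, with a hollow 117 x 43 mm and 21 mm deep below (mouth bevelled 3 mm) that goes over the stone; its edge then rests on the top of the base. About 0.12 kg, loose. Can be gripped across its width. Origin: centre of the underside (its open edge); x along its length, y across, z up.
- long_stone: longer grey sharpening stone, a bar 110 x 36 x 28 mm (length, width, height) in two layers, lighter grey on top; up to 0.35 kg, loose. In its well it has 3.5 mm of play a side and stands 18 mm above the base. Origin: centre of the underside; x along its length, y across, z up.
- short_base: base of the shorter sharpening-stone box: a dark brown wooden block 98 x 51 mm, 18 mm high, with an open well 82 x 35 mm and 10 mm deep in its top (well floor 8 mm above the underside, rim 8 mm wide, mouth bevelled 3 mm at 45 degrees). It stands firm on the mat and does not shift. Origin: centre of the underside; x along its length, y across, z up.
- short_lid: lid of that box: the same dark brown wood and the same outline, 98 x 51 mm, 27 mm high, with a slightly raised plain flat top; it lies open side down, with a hollow 82 x 35 mm and 19 mm deep below (mouth bevelled 3 mm) that goes over the stone; its edge then rests on the top of the base. About 0.12 kg, loose. Can be gripped across its width. Origin: centre of the underside (its open edge); x along its length, y across, z up.
- short_stone: shorter grey sharpening stone, a bar 75 x 28 x 26 mm (length, width, height) in two layers, lighter grey on top; up to 0.18 kg, loose. In its well it has 3.5 mm of play a side and stands 16 mm above the base. Origin: centre of the underside; x along its length, y across, z up.
- sanding_block: bystander: pale softwood sanding block wrapped with abrasive paper, 53 x 97 x 28 mm, loose. Origin: centre of the underside.
- offcut: bystander: pale wooden offcut, 34 x 72 x 22 mm, loose. Origin: centre of the underside.
- tint_bottle: bystander: small upright yellow bottle with a pale cap, 24 mm across, 49 mm high, loose. Origin: centre of the underside.
- eraser: bystander: blue and white eraser, 19 x 42 x 13 mm, loose. Origin: centre of the underside.

How it is judged:
At the end, for the whole second after the job is handed in: Each stone flat in its own well, light side up (8 mm, 0.15 rad, 2.5 mm above the well floor at most); each lid upright on its own base over the stone (within 12 mm of the base centre, 0.2 rad, edge within 2.5 mm of the base top); all released, at rest (horizontal distance between long_stone and long_base below 0.008 m and z of long_stone in the frame of long_base below 0.0105 m and angle between the x axis of long_stone and the x axis of long_base, either way round below 0.15 rad and angle between each of long_stone, long_lid, short_stone, short_lid's own z axis and vertical below 0.06 rad and horizontal distance between long_lid and long_base below 0.012 m and z of long_lid in the frame of long_base between 0.0155 and 0.0205 m and angle between the x axis of long_lid and the x axis of long_base, either way round below 0.2 rad and linear speed of each of long_lid, long_stone, short_lid, short_stone below 0.02 m/s and horizontal distance between short_stone and short_base below 0.008 m and z of short_stone in the frame of short_base below 0.0105 m and angle between the x axis of short_stone and the x axis of short_base, either way round below 0.15 rad and horizontal distance between short_lid and short_base below 0.012 m and z of short_lid in the frame of short_base between 0.0155 and 0.0205 m and angle between the x axis of short_lid and the x axis of short_base, either way round below 0.2 rad); the robot touches nothing.
It fails at once if the offcut is pushed aside by more than 30 mm (distance of offcut from where it was at the start of the episode above 0.03 m).
It fails at once if the sanding block is pushed aside by more than 30 mm (distance of sanding_block from where it was at the start of the episode above 0.03 m).
It fails at once if the tint bottle is pushed aside by more than 30 mm (distance of tint_bottle from where it was at the start of the episode above 0.03 m).
It fails at once if the eraser is pushed aside by more than 30 mm (distance of eraser from where it was at the start of the episode above 0.03 m).
It fails at once if the tint bottle is tipped over (angle between tint_bottle's own z axis and vertical above 0.6 rad).
It also fails if it takes over 106 s, if anything falls off the work surface, if the arm or the gripper's body presses on something with over 40 N, if the wrist force passes 120 N, or if a joint passes its speed limit or range.

ROBOT

A 7-joint arm with a two-finger parallel gripper is mounted at the origin on the work surface; the furniture and walls round the work are solid. World frame = base frame: x ahead of the robot, y to its left, z up, the work surface at z = 0. Lengths are in m, angles in rad, forces in N, time in s.
With the tool pointing down it reaches from about 0.4 to 0.9 m from the base axis. Payload 5.6 kg.
Tool frame: the origin (TCP) lies midway between the tips of the shut fingers; the grasp point (between the pads) lies 19 mm behind it; y points along the fingers, z is the direction in which the jaws open and shut, and the axes are right-handed (so a half turn about y gives the same grasp; the last joint's range is limited). The gripper opens to 92 mm and grips with 3 to 60 N. Pads are 20 mm wide; open, the fingers measure 128 mm over their backs; the gripper's body (75 mm by 189 mm) begins 69 mm behind the grasp point.
Start: joints at [-1.334, 0.468, -0.012, 1.603, 0.006, 1.071, -0.056], TCP at [0.18, 0.625, 0.215] pointing down, gripper open.
Joint ranges: [-2.53, 2.53], [-0.31, 2.02], [-1.57, 1.55], [0.28, 2.44], [-1.29, 4.43], [0.15, 1.84], [-2.92, 2.92]. Speed limits (rad/s): [2.57, 2.57, 3.14, 3.14, 3.14, 3.14, 3.14].

INTERFACE

Orientations are given as a 3x3 rotation matrix whose columns are the frame's x, y, z axes.
In Python, from station import env, effector, solver, viewer, workorder, search_frame, tip_of gives the robot as it stands. Calls block until the motion is done:
- env.reach(position, orientation): joint-space move of the TCP to a pose.
- env.movel(position, frame=None, rate=0.15): straight line of the TCP; frame=None keeps the orientation; rate is the mean speed in m/s.
- env.goto_joints(angles): joint-space move.
- effector.release() and effector.grasp(squeeze=None): open the fingers fully, or close them until they stop; squeeze is the grip in N (None keeps the last).
- env.pause(seconds).
- solver.inverse_kinematics(position, orientation): joint angles nearest the present ones, or None.
- env.sense(): the state.
- viewer.read_camera(name): name is "side" or "top" or "wrist"; returns (picture, depth): 384x512x3 uint8, red, green, blue; 384x512 float32, m along the optical axis (not along the pixel's ray), 0 where there is no reading.
- viewer.camera_info(name): a dict with "intrinsics" (3x3 intrinsics, pixels), "eye" and "rotation" of the camera in the world; the wrist camera has in their place "T_tool_cam" (4x4, takes a point from camera to tool coordinates, whose origin is the TCP and whose axes are the tool frame's). Camera axes: x right, y up, looking along -z (the intrinsics and any distortion apply to the point x, -y, -z); pixel columns grow to the right and rows downward; lengths in m; the calibration is good to about 2 mm. A picture is of the moment at which its call begins: read the wrist's pose just before it. camera_info takes no time and is no camera call.
A pose or a line that the arm cannot do raises env.PlanningError and nothing moves.
- workorder.finish_job(): hands the job in, once; it reports no verdict.
Trained networks look in the newest picture that a camera, given by its name, has taken for a name from the list of things; names that differ only in an ending like _2 or _b are one class to them, and where a whole thing is asked for, a point or a joint stands for the part that bears it (a point fixed in the world has none). Each returns a list of dicts, best first, with "score" (0 to 1); they miss things now and then, are a little off and sometimes report something else, mostly with a low value. They report only what shows in the picture. A call takes as long as a camera call.
- search_frame(camera, name): "at" ([x, y, z] in m, in world coordinates, good to about 4 mm: the middle of the surface that is visible of it).
- tip_of(camera, name): "at" ([x, y, z] in m, in world coordinates, good to about 4 mm: a listed point, or the origin of a listed thing).
The state is a dict: "t": time; "joint_positions": joint angles; "joint_velocities": joint speeds; "tau": joint torques, N m; "ee_pos": TCP position; "tcp_rot": TCP orientation; "wrist_force": force on the tool from outside, world axes, zero at the start; "moment": the same for the moment, N m; "gripper_width": finger opening in m.
Only numpy, scipy, OpenCV 4.12 (cv2) and the standard library are available. Lean on these libraries where they do the work, as an engineer would, in place of code of your own. Each camera call takes 0.05 s, during which the arm holds its last target.

## Working session

There is one attempt and no reset: what is moved stays moved. The work goes in short steps, each a Python script; the robot and the scene stay as the last script left them, time stands still between calls to the robot, and variables do not carry over. Pictures are saved under pics/ and viewed, and the job is handed in when it is done.

```bash
ls; mkdir -p pics; python3 - <<'E'
from station import env,viewer,search_frame
import cv2,numpy as np
s=env.sense();print(s['t'],s['ee_pos'],s['tcp_rot'],s['gripper_width'])
for c in['top','side','wrist']:
    im,d=viewer.read_camera(c);cv2.imwrite(f'pics/{c}0.png',im[:,:,::-1]);np.save(f'pics/{c}0.npy',d)
    i=viewer.camera_info(c);print(c,i)
for c in['top','side']:
  for n in['long_base','long_lid','long_stone','short_base','short_lid','short_stone','sanding_block','offcut','tint_bottle','eraser']:
    print(c,n,[(np.round(r['at'],3).tolist(),round(r['score'],2)) for r in search_frame(c,n)][:3])
print(env.sense()['t'])
E
```

```text
pics
0.0 [0.17940479 0.62413032 0.21360542] [[ 9.61090728e-01 -3.91134836e-04  2.76232617e-01]
 [-2.76232868e-01 -1.79112969e-03  9.61089067e-01]
 [ 1.18853028e-04 -9.99998319e-01 -1.82948244e-03]] 0.09206810605374537
top {'intrinsics': array([[496.92343847,   0.        , 260.48636899],
       [  0.        , 496.92343847, 181.69848397],
       [  0.        ,   0.        ,   1.        ]]), 'eye': array([ 0.26168436, -0.08919897,  1.20042433]), 'rotation': array([[-0.02303699,  0.99061247, -0.13474507],
       [-0.99946545, -0.02594802, -0.01988761],
       [-0.02319728,  0.13421489,  0.9906807 ]])}
side {'intrinsics': array([[462.99652192,   0.        , 256.23182705],
       [  0.        , 462.99652192, 187.75919849],
       [  0.        ,   0.        ,   1.        ]]), 'eye': array([0.28360301, 0.56836737, 0.62372272]), 'rotation': array([[-0.98083271,  0.12105511, -0.15268548],
       [-0.19458019, -0.6498643 ,  0.734721  ],
       [-0.01028311,  0.75034796,  0.66096309]])}
wrist {'intrinsics': array([[264.89935075,   0.        , 253.47800172],
       [  0.        , 264.89935075, 19
[... 727 characters left out ...]
 -0.043, 0.028], 0.86)]
top offcut [([0.362, 0.039, 0.023], 0.72)]
top tint_bottle []
top eraser []
side long_base [([0.324, -0.289, 0.01], 0.94), ([0.36, -0.139, 0.031], 0.73)]
side long_lid [([0.469, 0.048, 0.028], 0.66)]
side long_stone [([0.469, -0.074, 0.027], 0.64)]
side short_base [([0.477, -0.196, 0.017], 0.6)]
side short_lid [([0.481, -0.296, 0.028], 0.59)]
side short_stone [([0.476, 0.164, 0.02], 0.68)]
side sanding_block [([0.361, -0.03, 0.028], 0.82), ([0.479, -0.3, 0.027], 0.28), ([0.476, 0.166, 0.022], 0.28)]
side offcut [([0.357, 0.047, 0.022], 0.59), ([0.366, 0.135, 0.014], 0.57)]
side tint_bottle [([0.359, -0.139, 0.03], 0.61)]
side eraser [([0.36, 0.133, 0.013], 0.71)]
1.15
```

View pics/top0.png

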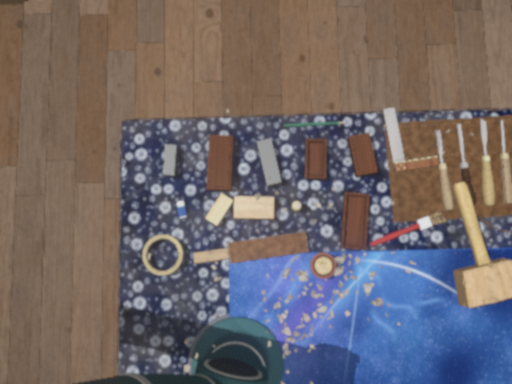

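View pics/side0.png

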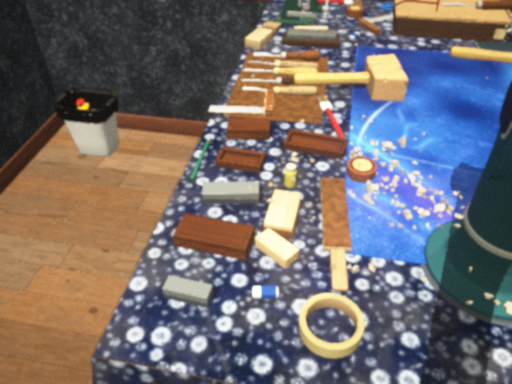

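View pics/wrist0.png

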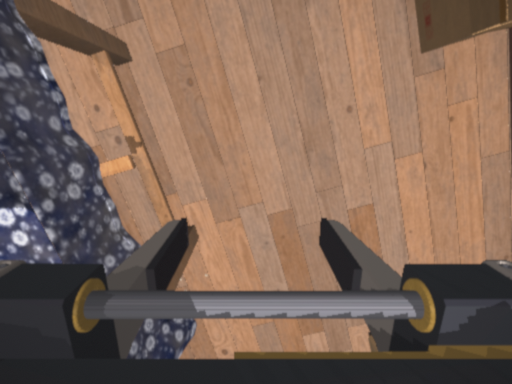

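```bash
cat > h.py <<'E'
from station import env,effector,solver,viewer,workorder,search_frame,tip_of
import cv2,numpy as np
def R(yaw,s=1):
    # tool down; jaw axis z = s*(dir perpendicular to yaw); yaw = direction of object's length
    x=np.array([np.cos(yaw),np.sin(yaw),0])*s; y=np.array([0,0,-1.]); z=np.cross(x,y)
    return np.stack([x,y,z],1)
def cloud(c,name=None):
    s=env.sense(); im,d=viewer.read_camera(c); i=viewer.camera_info(c); K=i['intrinsics']
    if name: cv2.imwrite(f'pics/{name}.png',im[:,:,::-1])
    v,u=np.mgrid[:384,:512]; P=np.stack([(u-K[0,2])/K[0,0]*d,-(v-K[1,2])/K[1,1]*d,-d],-1)
    if c=='wrist':
        T=i['T_tool_cam']; P=P@T[:3,:3].T+T[:3,3]; P=P@s['tcp_rot'].T+s['ee_pos']
    else: P=P@i['rotation'].T+i['eye']
    P[d<=0]=np.nan
    return im,P
def rect(P,c,r,zlo,zhi):
    m=(np.hypot(P[...,0]-c[0],P[...,1]-c[1])<r)&(P[...,2]>zlo)&(P[...,2]<zhi)
    n,l,st,ce=cv2.connectedComponentsWithStats(m.astype(np.uint8))
    if n<2:return None
    k=1+np.argmax(st[1:,4]); Q=P[l==k]
    (cx,cy),(w,h),a=cv2.minAreaRect((Q[:,:2]*1000).astype(np.float32))
    if w<h: w,h,a=h,w,a+90
    a=(a+90)%180-90
    return dict(c=(cx/1000,cy/1000),L=w,W=h,yaw=np.radians(a),z=np.median(Q[:,2]),n=len(Q),med=np.median(Q[:,:2],axis=0))
E
python3 - <<'E'
from h import *
for k,p in enumerate([(0.40,0.06,0.2),(0.37,-0.24,0.2)]):
    env.reach(p,R(0)); s=env.sense();print(s['t'],s['ee_pos'],s['joint_positions'])
    im,P=cloud('wrist',f'w{k}');np.save(f'pics/w{k}.npy',P)
E
```

```text
3.325 [0.40028934 0.06068862 0.2000907 ] [-0.63866112  0.05035147  0.42372871  2.20229549 -0.02652861  0.89321931
  1.3732164 ]
4.5333 [ 0.37054842 -0.23888423  0.19984602] [-0.2689442   0.14301928  0.84739528  2.14657922 -0.13664273  0.90497576
  2.2307199 ]
```

View pics/w0.png

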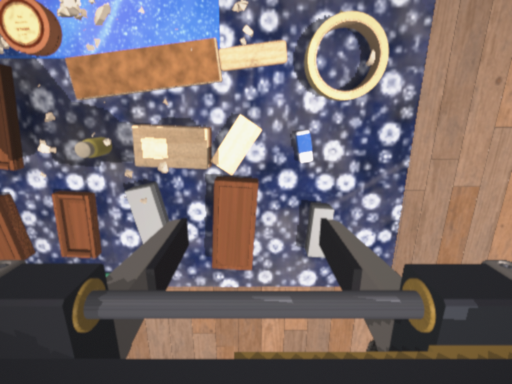

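View pics/w1.png

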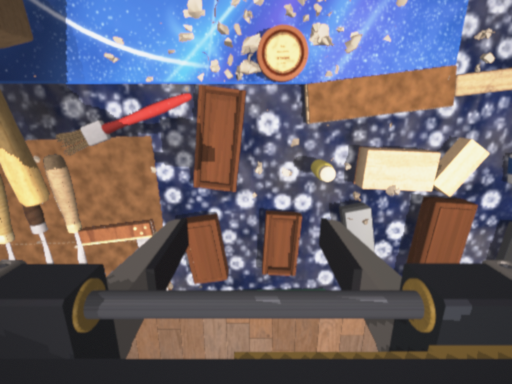

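```bash
python3 - <<'E'
from h import *
C=dict(long_lid=(.469,.031),long_stone=(.472,-.083),short_stone=(.48,.15),short_base=(.48,-.198),short_lid=(.482,-.31),long_base=(.325,-.287),sanding_block=(.363,-.043),offcut=(.362,.039),tint=(.36,-.139),eraser=(.36,.133))
for k in (0,1):
    P=np.load(f'pics/w{k}.npy'); 
    for n,c in C.items():
        zlo=.013 if 'base' in n else .006 if n in('eraser',) else .019
        r=rect(P,c,.085,zlo,.06)
        if r and r['n']>60: print(k,n,np.round(r['c'],4),round(r['L']),round(r['W']),round(r['yaw'],3),round(r['z'],4),r['n'])
E
```

```text
0 long_lid [0.4736 0.0329] 134 59 -0.067 0.032 3788
0 long_stone [ 0.456  -0.0879] 78 37 0.206 0.0296 1384
0 short_stone [0.4833 0.155 ] 75 28 -0.071 0.0277 700
0 short_base [ 0.4782 -0.1976] 99 52 -0.059 0.0187 1285
0 short_lid [ 0.4804 -0.2863] 94 29 -0.127 0.0283 885
0 long_base [ 0.3281 -0.2652] 133 22 -0.115 0.0183 901
0 sanding_block [ 0.3655 -0.0456] 96 58 1.531 0.0308 3159
0 offcut [ 0.3638 -0.0218] 52 48 -0.038 0.0308 1561
0 tint [ 0.3633 -0.0739] 55 39 -0.038 0.0309 1206
0 eraser [0.2925 0.1579] 67 18 1.211 0.0261 569
1 long_lid [0.4572 0.0336] 101 61 -0.065 0.0319 2979
1 long_stone [ 0.4513 -0.0897] 70 36 0.199 0.0297 894
1 short_base [ 0.4776 -0.1983] 98 51 -0.053 0.0191 1011
1 short_lid [ 0.4839 -0.3103] 99 51 0.151 0.0299 2118
1 long_base [ 0.3255 -0.2859] 133 59 -0.113 0.019 1765
1 sanding_block [ 0.3627 -0.0263] 136 68 1.524 0.0306 3920
1 offcut [0.3568 0.0108] 112 78 1.418 0.025 2802
1 tint [ 0.3635 -0.0744] 56 40 -0.046 0.0308 1342
1 eraser [0.35   0.0531] 37 19 -0.554 0.0238 272
```

```bash
python3 - <<'E'
from h import *
im=cv2.imread('pics/side0.png'); cv2.imwrite('pics/sz.png',cv2.resize(im[120:310,150:320],None,fx=3.1,fy=3.1,interpolation=cv2.INTER_CUBIC))
def look(n,c,yaw,s,zlo,name=None):
    env.reach((c[0],c[1],.2),R(yaw,s)); env.pause(.2)
    im,P=cloud('wrist',name); r=rect(P,c,.085,zlo,.06)
    print(n,s,np.round(r['c'],4),round(r['L'],1),round(r['W'],1),round(r['yaw'],3),round(r['z'],4),r['n'],np.round(env.sense()['joint_positions'][6],2),round(env.sense()['t'],1))
for s in (1,-1):
  try: look('short_base',(.478,-.198),-.056,s,.013,f'sb{s}')
  except env.PlanningError as e: print(e)
look('long_base',(.3255,-.286),-.113,-1,.013,'lb')
look('long_stone',(.472,-.083),.2,-1,.019,'ls')
look('short_stone',(.483,.155),-.07,-1,.019,'ss')
E
```

```text
short_base 1 [ 0.4783 -0.1983] 98.1 50.7 -0.043 0.0192 1131 2.11 5.4
short_base -1 [ 0.4781 -0.1982] 98.2 51.0 -0.053 0.0191 1179 2.11 5.9
long_base -1 [ 0.3244 -0.2857] 132.2 59.1 -0.114 0.0191 1539 -0.61 8.4
long_stone -1 [ 0.4716 -0.0849] 109.2 36.0 0.205 0.0297 2218 -0.87 9.7
short_stone -1 [0.4831 0.1556] 75.2 27.4 -0.066 0.0277 1167 -1.55 10.9
```

View pics/sz.png

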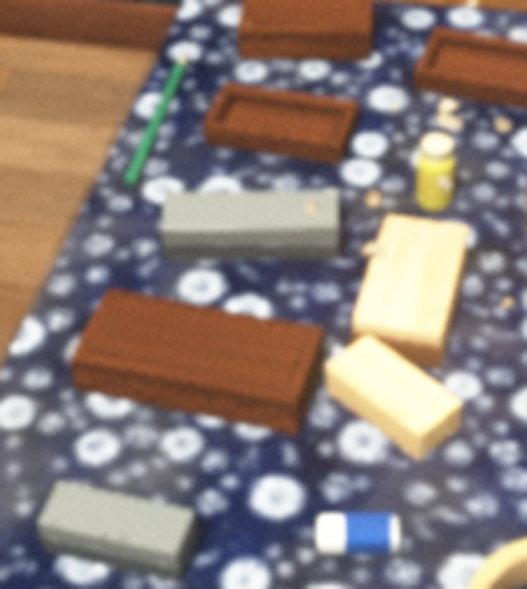

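View pics/ls.png

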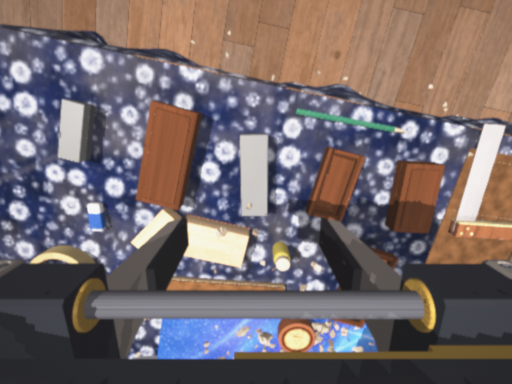

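```bash
cat >> h.py <<'E'
def st(tag):
    s=env.sense();print(tag,'t',round(s['t'],1),'p',np.round(s['ee_pos'],4),'w',round(s['gripper_width'],4),'F',np.round(s['wrist_force'],1),'j7',round(s['joint_positions'][6],2));return s
def Rn(yaw):
    # choose of the two equivalent orientations the nearer to the present
    c=env.sense()['tcp_rot']; return max((R(yaw,1),R(yaw,-1)),key=lambda r:np.trace(r.T@c))
def pick(c,yaw,z,q=30):
    env.reach((c[0],c[1],.12),Rn(yaw)); env.movel((c[0],c[1],z+.015),rate=.15); env.movel((c[0],c[1],z),rate=.05); st('down')
    effector.grasp(q); env.pause(.2); st('grip'); env.movel((c[0],c[1],.12),rate=.12); env.pause(.2);return st('lift')
def place(c,yaw,z,pre=.012):
    env.reach((c[0],c[1],.12),Rn(yaw)); env.movel((c[0],c[1],z+pre),rate=.12); st('pre'); env.movel((c[0],c[1],z),rate=.02); env.pause(.2); st('placed')
E
python3 - <<'E'
from h import *
pick((.4831,.1556),-.066,.0125)
im,P=cloud('wrist','ssg')
c=env.sense()
m=(np.linalg.norm(P-c['ee_pos'],axis=-1)<.06)&(P[...,2]>.095)
Q=P[m]; print(len(Q))
E
```

```text
down t 12.5 p [0.4829 0.1555 0.0123] w 0.0917 F [ 0.2 -1.   0.2] j7 -1.27
grip t 13.7 p [0.4831 0.1556 0.0125] w 0.0275 F [0.2 0.9 0.7] j7 -1.27
lift t 14.9 p [0.4828 0.1553 0.1195] w 0.0277 F [-0.9  0.1 -0.8] j7 -1.43
7241
```

View pics/ssg.png

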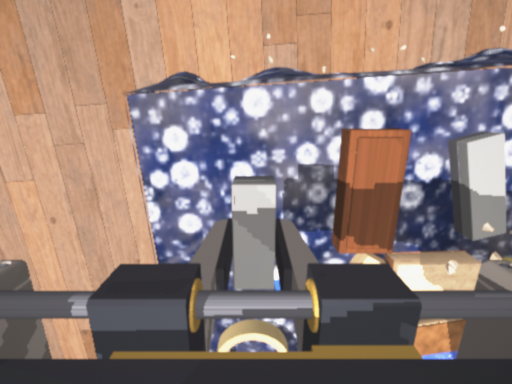

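```bash
cat >> h.py <<'E'
def held(L,W,h):
    im,P=cloud('wrist'); s=env.sense(); Rt=s['tcp_rot']; q=(P-s['ee_pos'])@Rt
    m=(abs(q[...,0])<L)&(abs(q[...,2])<W/2-.003)&(abs(q[...,1]+h)<.015)
    Q=q[m]; 
    if len(Q)<30: print('few',len(Q)); return
    A=np.c_[Q[:,0],Q[:,2],np.ones(len(Q))]; k=np.linalg.lstsq(A,Q[:,1],rcond=None)[0]
    print('held: along-x',np.round([Q[:,0].min(),Q[:,0].max()],4),'slope',np.round(k,4),len(Q))
E
python3 - <<'E'
from h import *
held(.08,.028,.0135)
place((.4782,-.1982),-.05,.021)
cloud('wrist','ssp')
E
```

```text
held: along-x [-0.0379  0.0377] slope [-0.0281 -0.0034 -0.0148] 3763
pre t 17.2 p [ 0.4786 -0.1984  0.0334] w 0.0276 F [-0.1 -0.4 -0.5] j7 -0.6
placed t 18.2 p [ 0.4783 -0.1982  0.0211] w 0.0276 F [-0.6 -0.1 -0.9] j7 -0.59
```

View pics/ssp.png

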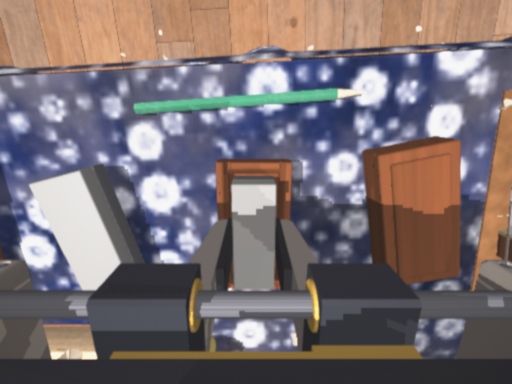

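```bash
python3 - <<'E'
from h import *
effector.release(); st('rel'); env.movel((.4782,-.1982,.14),rate=.2); env.pause(.1)
im,P=cloud('wrist','ss2')
r=rect(P,(.478,-.198),.05,.028,.05); print(np.round(r['c'],4),r['L'],r['W'],round(r['yaw'],3),round(r['z'],4))
r=rect(P,(.478,-.198),.07,.013,.024); print(np.round(r['c'],4),r['L'],r['W'],round(r['yaw'],3),round(r['z'],4))
pick((.4716,-.0849),.205,.0125,40)
held(.115/2+.01,.036,.0155)
cloud('wrist','lsg')
E
```

```text
rel t 19.3 p [ 0.4782 -0.1982  0.021 ] w 0.092 F [0.4 0.  0.4] j7 -0.59
[ 0.4786 -0.1982] 75.02349090576172 27.978626251220703 -0.06 0.0356
[ 0.4774 -0.1982] 97.89861297607422 51.01036071777344 -0.053 0.0192
down t 21.9 p [ 0.4715 -0.0848  0.0123] w 0.0919 F [-0.   0.6  0.2] j7 -0.55
grip t 23.0 p [ 0.4716 -0.0849  0.0125] w 0.0356 F [-0.5  0.2  0.7] j7 -0.55
lift t 24.2 p [ 0.4712 -0.085   0.1195] w 0.0356 F [ 0.4  0.2 -1.9] j7 -0.74
held: along-x [-0.0548  0.0369] slope [-0.012   0.0008 -0.017 ] 6512
```

View pics/lsg.png

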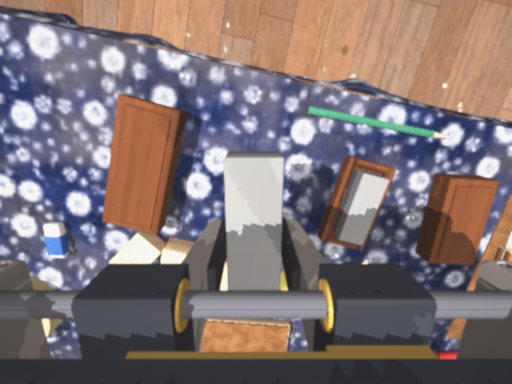

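View pics/ss2.png

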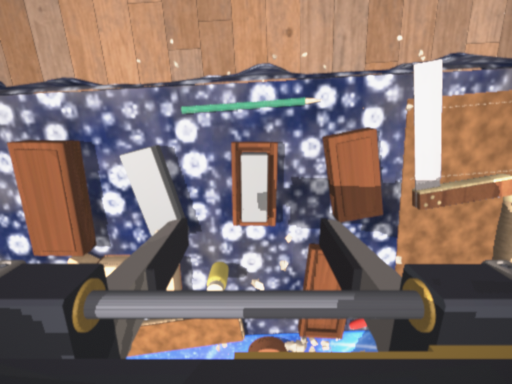

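```bash
python3 - <<'E'
from h import *
c=(.3246,-.2857)
place(c,-.113,.021); cloud('wrist','lsp')
s=env.sense()
if np.linalg.norm(s['wrist_force'])<8:
    effector.release(); st('rel'); env.movel((*c,.14),rate=.2); env.pause(.1)
    im,P=cloud('wrist','ls2')
    for lo,hi in((.028,.05),(.013,.024)):
        r=rect(P,c,.085,lo,hi); print(np.round(r['c'],4),r['L'],r['W'],round(r['yaw'],3),round(r['z'],4))
    # look at short lid
    env.reach((.484,-.3103,.2),Rn(.15)); env.pause(.1); im,P=cloud('wrist','sl')
    r=rect(P,(.484,-.31),.08,.02,.05); print('slid',np.round(r['c'],4),r['L'],r['W'],round(r['yaw'],3),round(r['z'],4)); st('')
E
```

```text
pre t 26.2 p [ 0.3251 -0.2859  0.0333] w 0.0359 F [ 1.4 -0.5 -2.7] j7 -0.3
placed t 27.1 p [ 0.3246 -0.2858  0.0211] w 0.0357 F [ 1.  -0.2 -2.1] j7 -0.27
rel t 28.1 p [ 0.3246 -0.2857  0.021 ] w 0.0917 F [ 0.7  0.1 -0.1] j7 -0.27
[ 0.3248 -0.2857] 109.12358093261719 35.996273040771484 -0.113 0.0376
[ 0.3246 -0.2858] 132.5086669921875 59.091365814208984 -0.114 0.0191
slid [ 0.484  -0.3106] 97.62960815429688 50.995880126953125 0.153 0.0298
 t 29.9 p [ 0.4819 -0.3104  0.1994] w 0.0919 F [-0.6  0.4 -0. ] j7 -0.46
```

View pics/ls2.png

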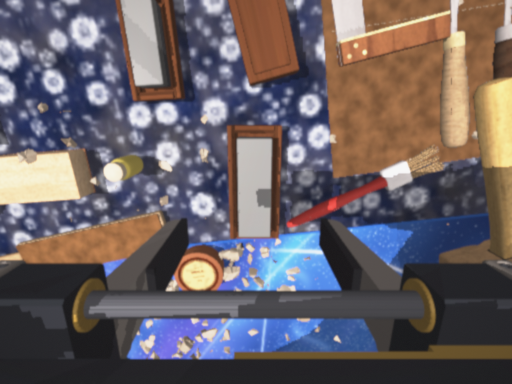

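View pics/sl.png

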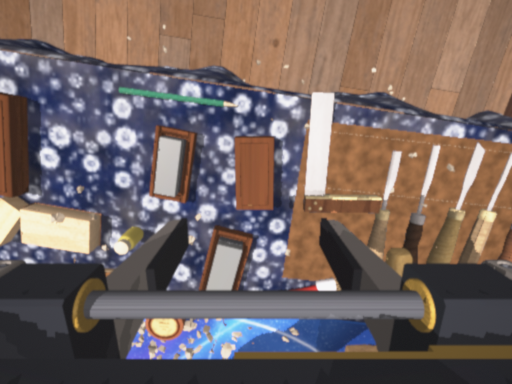

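```bash
python3 - <<'E'
from h import *
im,P=cloud('wrist'); s=env.sense()
yaw=.153; c=np.array([.484,-.3106,0]); x=np.array([np.cos(yaw),np.sin(yaw),0]); y=np.array([-np.sin(yaw),np.cos(yaw),0])
a=(P-c)@x; b=(P-c)@y
for lo in range(-45,-100,-5):
    m=(abs(a)<.02)&(b*1000<lo)&(b*1000>=lo-5); print(lo, np.round(np.percentile(P[m][:,2],[5,50,95]),4) if m.sum() else None, end=' | ')
print()
for lo in range(45,110,5):
    m=(abs(a)<.02)&(b*1000>lo)&(b*1000<=lo+5); print(lo, np.round(np.percentile(P[m][:,2],[5,50,95]),4) if m.sum() else None, end=' | ')
E
```

```text
-45 [0.2078 0.2757 0.3137] | -50 [0.0025 0.285  0.3161] | -55 [0.0017 0.2739 0.3164] | -60 [0.0015 0.3128 0.3164] | -65 [0.0029 0.3129 0.316 ] | -70 [0.0024 0.0132 0.312 ] | -75 [0.0128 0.0139 0.0151] | -80 [0.0128 0.0139 0.0152] | -85 [0.0129 0.014  0.0155] | -90 [0.0127 0.014  0.0151] | -95 [0.0128 0.0139 0.015 ] | 
45 [0.2046 0.2625 0.3105] | 50 [0.2111 0.291  0.3134] | 55 [0.0017 0.2712 0.3136] | 60 [0.0012 0.3126 0.3137] | 65 [0.0011 0.3129 0.3138] | 70 [3.000e-04 1.600e-03 3.127e-01] | 75 [0.0003 0.0016 0.0027] | 80 [0.0005 0.0016 0.0097] | 85 [0.0008 0.0097 0.0202] | 90 [0.0012 0.0189 0.0204] | 95 [0.0093 0.0195 0.0359] | 100 [0.0097 0.0347 0.0366] | 105 [0.0348 0.0356 0.0367] |
```

```bash
python3 - <<'E'
from h import *
yaw=.153; c=np.array([.484,-.3106])+.004*np.array([-np.sin(yaw),np.cos(yaw)])
pick(c,yaw,.014,30); held(.06,.051,.015); cloud('wrist','slg')
place((.478,-.1982),-.054,.033,.025); cloud('wrist','slp')
E
```

```text
down t 31.6 p [ 0.4832 -0.3066  0.0138] w 0.0919 F [-0.3  0.6 -0.4] j7 -0.27
grip t 32.5 p [ 0.4835 -0.3069  0.0141] w 0.0507 F [ 0.4 -1.6  0.4] j7 -0.27
lift t 33.7 p [ 0.483  -0.3066  0.1194] w 0.0512 F [ 0.   0.5 -1.1] j7 -0.38
held: along-x [-0.0489  0.0389] slope [-0.023   0.0009 -0.0156] 8953
pre t 35.0 p [ 0.4781 -0.1993  0.0583] w 0.0507 F [-0.1  0.5 -1.2] j7 -0.64
placed t 36.6 p [ 0.4781 -0.1982  0.0331] w 0.0507 F [ 0.1  0.6 -1.4] j7 -0.6
```

View pics/slp.png

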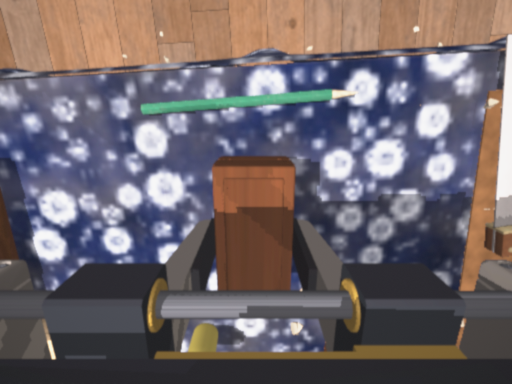

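```bash
python3 - <<'E'
from h import *
effector.release(); env.movel((.478,-.1982,.15),rate=.2); env.pause(.1)
im,P=cloud('wrist','sl2')
r=rect(P,(.478,-.198),.07,.03,.06); print('slid',np.round(r['c'],4),r['L'],r['W'],round(r['yaw'],3),round(r['z'],4))
env.reach((.4736,.0329,.2),Rn(-.067)); env.pause(.1); im,P=cloud('wrist','ll')
r=rect(P,(.4736,.0329),.085,.025,.05); print('llid',np.round(r['c'],4),r['L'],r['W'],round(r['yaw'],3),round(r['z'],4)); st('')
if 130<r['L']<136:
    pick(r['c'],r['yaw'],.014,30); held(.08,.059,.017); cloud('wrist','llg')
E
```

```text
slid [ 0.478  -0.1983] 97.59583282470703 51.05075454711914 -0.052 0.0478
llid [0.4732 0.0329] 131.70770263671875 59.071102142333984 -0.067 0.032
 t 39.3 p [0.4737 0.0312 0.1999] w 0.092 F [ 0.8 -0.1 -0.6] j7 -1.33
down t 41.0 p [0.4731 0.0327 0.0138] w 0.0915 F [-0.4  0.9 -0.6] j7 -1.01
grip t 41.8 p [0.4733 0.0329 0.0141] w 0.0586 F [-0.3 -0.2  1.4] j7 -1.01
lift t 43.0 p [0.4729 0.0326 0.1195] w 0.0587 F [ 0.1 -0.3 -0.6] j7 -1.2
held: along-x [-0.0664  0.0673] slope [-0.0075 -0.001  -0.0177] 13728
```

View pics/llg.png

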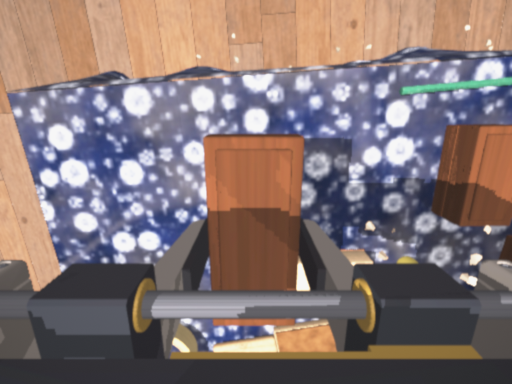

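View pics/sl2.png

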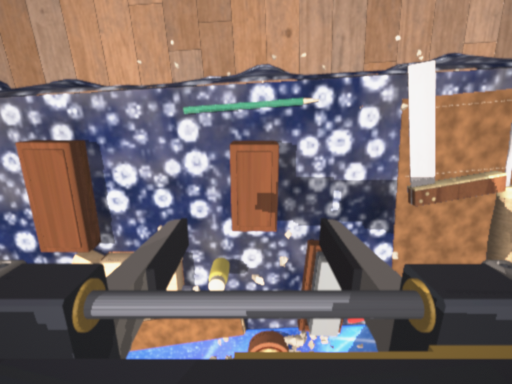

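```bash
python3 - <<'E'
from h import *
c=(.3246,-.2857)
place(c,-.113,.033,.025); 
s=env.sense()
if np.linalg.norm(s['wrist_force'])<8:
    effector.release(); env.movel((*c,.16),rate=.2); env.pause(.1)
    im,P=cloud('wrist','ll2')
    r=rect(P,c,.085,.03,.06); print('llid',np.round(r['c'],4),r['L'],r['W'],round(r['yaw'],3),round(r['z'],4)); st('')
    # outer plane tilt
    env.reach((.40,.06,.25),Rn(0)); env.pause(.5); im,P=cloud('side','sideF'); im,P=cloud('top','topF')
    for n in['long_base','long_lid','long_stone','short_base','short_lid','short_stone','sanding_block','offcut','tint_bottle','eraser']:
        print(n,[(np.round(q['at'],3).tolist(),round(q['score'],2)) for q in search_frame('side',n)][:2])
    st('')
E
```

```text
pre t 45.1 p [ 0.3249 -0.2858  0.0582] w 0.0588 F [-0.8 -0.1 -0.1] j7 -0.34
placed t 46.7 p [ 0.3247 -0.2857  0.0331] w 0.0593 F [-0.1 -0.4 -0.1] j7 -0.29
llid [ 0.3246 -0.2858] 132.8992156982422 59.07029342651367 -0.112 0.0499
 t 48.2 p [ 0.3239 -0.2853  0.1591] w 0.092 F [-1.3  0.5 -0.5] j7 -0.57
long_base [([0.326, -0.261, 0.01], 0.73), ([0.322, -0.267, 0.047], 0.65)]
long_lid [([0.322, -0.264, 0.05], 0.91)]
long_stone []
short_base [([0.475, -0.172, 0.015], 0.73)]
short_lid [([0.454, -0.185, 0.046], 0.97)]
short_stone []
sanding_block [([0.36, -0.031, 0.026], 0.81)]
offcut [([0.359, 0.043, 0.025], 0.72)]
tint_bottle [([0.323, -0.261, 0.048], 0.66), ([0.331, -0.259, 0.009], 0.51)]
eraser [([0.365, 0.133, 0.015], 0.7)]
 t 50.7 p [0.4  0.06 0.25] w 0.092 F [ 0.2 -0.3 -0.6] j7 -1.89
```

View pics/sideF.png

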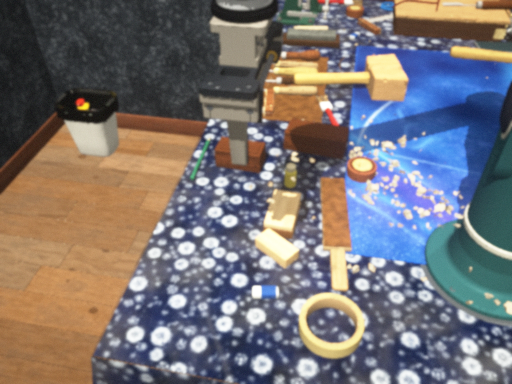

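View pics/ll2.png

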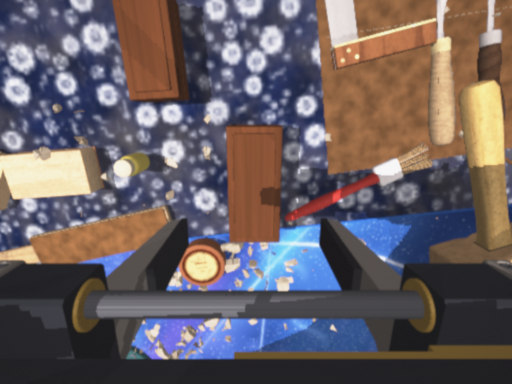

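```bash
python3 -c "
from station import workorder;print(workorder.finish_job())"
```

```text
the job is handed in; nothing more can be done
None
```

Both stones are in their own wells, light side up, and each is covered by its matching lid. I handed the job in after about 51 s of the 106 s allowed; it reports no verdict.

**Stones:** In the wrist camera's depth data, each stone sat within about 1.5 mm and 0.01 rad of its base. Their tops were at the height expected for stones resting on the well floor.

**Lids:** Both lids also lay within about 1.5 mm and 0.01 rad of their bases. Their tops had risen 18 mm, which is the height of the base, so they are fully down. I read the tilt only from the pictures, where both lids look square.

**Forces:** No force above about 3 N showed in any reading while I picked or placed the parts.

**Other things on the mat:**
- The sanding block, offcut and eraser were found within about 5 mm of where they started, which is about as exact as the network reports are.
- The network reported the long box instead of the tint bottle in the last side picture. The picture itself shows the bottle upright in its place.
- The side-camera network's box positions were also 10 to 25 mm off, because the arm partly blocked the view and it saw only parts of the surfaces. I relied on the wrist depth readings instead.

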